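Send the vial carriage through the reader and brake it at the pointer

ROBOT

A 7-joint arm with a two-finger parallel gripper is mounted at the origin on the work surface. World frame = base frame: x ahead of the robot, y to its left, z up, the work surface at z = 0. Lengths are in mm, angles in rad, forces in N, time in s.
With the tool pointing down it reaches from about 400 to 925 mm from the base axis. Payload 4.1 kg.
Tool frame: the origin (TCP) lies between the finger pads; the fingertips stand 17 mm ahead of it and the grasp point (between the pads) lies 2 mm behind it; z points along the fingers, y is the line along which they close (so a half turn about z gives the same grasp; the last joint's range is limited). The gripper opens to 85 mm and grips with 20 to 120 N. Pads are 22 mm wide; open, the fingers measure 114 mm over their backs; the gripper's body (76 mm by 85 mm) begins 54 mm behind the grasp point. The pads swing forward as they close: fully open they stand 13 mm farther back than shut.
Start: joints at [-1.308, 0.398, 0.045, 1.537, -0.019, 1.207, -0.051], TCP at [230.053, 607.961, 248.347] pointing down, gripper open.
Joint ranges: [-2.82, 2.82], [-0.49, 2.23], [-1.37, 1.46], [0, 2.46], [-1.36, 4.5], [0.23, 2], [-2.94, 2.94]. Speed limits (rad/s): [2.57, 2.57, 3.14, 3.14, 3.14, 3.14, 3.14].

INTERFACE

Orientations are given as a unit quaternion [w, x, y, z].
In Python, from cell import ctrl gives the robot as it stands. The module is installed in compiled form; this text tells all that it offers.
- The arm moves only by the tool send_rows, never from a script. Its arguments are lists of equal length, an entry for each row: "offset": the shift along the tool's x, y, z as a fraction of full scale, a list of three; "twist": the turn, a rotation vector about the tool's x, y, z as a fraction of full scale, a list of three; "fingers": the closure, from -1 (fully open) to 1 (shut). In form: {"offset": [[dx, dy, dz], ...], "twist": [[rx, ry, rz], ...], "fingers": [fingers, ...]}. A call has 1 to 5 rows; each row shifts and turns the commanded pose from where the row before left it, along the tool's axes as they then stand; what a row does not reach is not made up. Full scale, the value 1, is 30 mm for a shift and 0.1 rad for a turn. A row lasts 1/12 s, in which the tool goes at most 41.7 mm and 7.16 degrees, less where a joint would pass 70% of its speed; a pose out of reach is approached as far as the arm can. A call with a number of a shift or a turn outside -1 to 1 is refused whole. A call with a gripper value outside its range is refused whole. The fingers move at their own pace and stop on an object; "newtons" is the grip in N (left out, the last holds). Time passes only in rows, so rows that do not move let the fingers close. It gives the time, the measured TCP pose, the force, the opening and the grip force at its end, in the units of the state.
- ctrl.get_state(): the state, without advancing time (a new reading comes with each control period).
- ctrl.capture(name): name is "scene" or "top" or "wrist"; returns the picture (384x512x3 uint8, red, green, blue); there is no depth.
- ctrl.calibration(name): a dict with "camera_matrix" (3x3 intrinsics, pixels), "rvec" (rotation vector, rad) and "tvec" (3), from world to camera coordinates, as OpenCV has them; the wrist camera has in their place "hand_eye" (4x4, takes a point from camera to tool coordinates, whose origin is the TCP and whose axes are the flange's). Camera axes: x right, y down, z forward; pixel columns grow to the right and rows downward; lengths in mm; the calibration is good to about 2 mm. A picture is of the moment at which its call begins: read the wrist's pose just before it. calibration takes no time and is no camera call.
- ctrl.hand_in(): hands the job in; it is judged then, once.
The state is a dict: "time": time; "joint_positions": joint angles; "dq": joint speeds; "joint_torque": joint torques, N m; "tcp_pos": TCP position; "eef_rot": TCP orientation; "wrist_force": force on the tool from outside, world axes, zero at the start; "moment": the same for the moment, N m; "width": opening from 0.0 (shut) to 1.0 (fully open); "gripper_force": force on a finger pad.
Only numpy, scipy, OpenCV 4.12 (cv2) and the standard library are available. Lean on these libraries where they do the work, as an engineer would, in place of code of your own. Each camera call takes 0.05 s, during which the arm holds its last target. There are 200 camera calls.

TASK

Push the loaded vial carriage from behind so that it rolls on by itself through the reader's clear tunnel, meet it on the far side and brake it softly on its sprung nose, and leave it at rest, released, with its index fin level with the steel pointer beside the track. It must never run up to the end stop or have its nose driven fully in, and do not touch the vials, knock the tunnel or shift the glassware standing about.

Things in the scene. Friction and masses are not known exactly. Their poses are not given: they have to be found in the camera images.
- track: Straight grey metal track on the bench, 140 mm wide (its x), 820 mm long (its y), rail tops 28 mm above the bench. Fixed during a run; its place and yaw differ from run to run. Origin on the bench, on the centre line; +y is the direction of travel, from the loading end through the tunnel to the end stop; z up. The space behind the loading end is open.
- carriage (a joint): Travel of the carriage along the track's +y, 0 to 0.575 m; its middle lies at track y = -0.305 + this value. Steel, 100 mm wide, 120 mm long, on low-friction bearings it cannot leave. Nominal mass with vials and nose 0.8 kg (true one up to 25 % off); friction nominally 0.003 N constant plus 0.04 N per m/s, so it coasts a long way: at 0.1 m/s it loses some 0.009 m/s each second.
- nose (a joint): How far the carriage's sprung nose is pressed in, 0 (out) to 0.05 m (fully in). A hood with a flat black rubber front face 90 mm wide, 32 to 82 mm above the bench; out, the face lies 120 mm ahead of the carriage's middle. Spring 8 N/m, no preload, nearly undamped: off a thing standing still the carriage bounces back almost as fast as it came. Nose mass 0.05 kg.
- carriage_mid (a point): Middle of the carriage, on the centre line, 48 mm above the bench. The small index fin on the carriage's +x side is at the same place along the track. The carriage is at the mark when this point has the same track y as the pointer.
- push_face (a point): Middle of the back face of the carriage's flat upright push plate, 60 mm behind the carriage's middle, 70 mm above the bench. The plate is the full 100 mm wide, from 30 to 90 mm above the bench.
- nose_face (a point): Middle of the rubber front face of the nose, 60 mm above the bench; moves with the nose.
- pointer: Steel pointer block 40 mm wide along the track and 60 mm high, on the bench at the +x side of the track, its finger (12 mm wide) pointing at the track: the mark. Origin on the bench below the finger. Fixed during a run; its place along the track differs from run to run. With the carriage there, the nose face is 275 to 345 mm ahead of the track's origin.
- tunnel: Clear plastic tunnel over the track with white rims, from track y = -0.11 to 0.05 (160 mm long), outside 142 mm wide and 136 mm high, with a white reader head 110 mm high at its +x side, out to 141 mm from the centre line. Same origin and axes as the track. The carriage passes through it freely; the gripper cannot follow.
- tunnel_in (a point): Middle of the entry edge of the tunnel roof, 131 mm above the bench.
- tunnel_out (a point): Middle of the exit edge of the tunnel roof, 131 mm above the bench.
- stop_face (a point): Middle of the end stop's face, at track y = 0.392, on the centre line; the stop is a steel bar 120 mm wide across the track, 16 mm thick along it, its top 50 mm above the bench.
- amber_bottle: Amber glass bottle, 60 mm diameter, 120 mm high, standing loose on the robot's side of the track; origin at its underside. Leave alone.
- beaker: Glass beaker, 68 mm diameter, 80 mm high, standing loose on the robot's side; origin at its underside. Leave alone.
- jar: Glass jar, 56 mm diameter, 70 mm high, standing loose on the robot's side; origin at its underside. Leave alone.
- blue_cap_bottle: Clear bottle with a blue cap, 70 mm diameter, 150 mm high, standing loose beyond the track; origin at its underside. Leave alone.
- dish: White ceramic dish, 90 mm diameter, 30 mm high, loose beyond the track; origin at its underside. Leave alone.
- vials: The four capped vials fixed on the carriage (one body, origin on the bench below the carriage's middle), each 32 mm in diameter, tops 94 mm above the bench, 24 mm either side of the centre line, at 30 mm behind and 6 mm ahead of the carriage's middle. Not to be touched.
Things that resemble listed ones, but are neither listed nor needed, are in the scene too. Of the things shaped like the pointer, the steel one is meant.

How it is judged:
By the outcome, as a careful person would: the job done as asked, in the order asked, and still so for the second after the job is handed in, with the robot touching nothing.
It also fails if it takes over 40 s, if anything falls off the work surface, if the arm or the gripper's body presses on something with over 40 N, if the wrist force passes 120 N, or if a joint passes its speed limit or range.

## Working session

There is one attempt and no reset: what is moved stays moved. The work goes in short steps, Python scripts to look and compute and a tool call to move; the robot and the scene stay as the last step left them, time stands still between calls to the robot, and variables do not carry over. Pictures are saved under pics/ and viewed, at most 10 in all, crops included, and the job is handed in when it is done.

Besides the shell and the picture viewer there is one more tool, called as name(argument=value, ...) on one line, values as JSON. send_rows: Moves the arm, as the interface text tells. Its arguments: {"type":"object","properties":{"offset":{"type":"array"},"twist":{"type":"array"},"fingers":{"type":"array"},"newtons":{"type":"number"}},"required":["offset","twist","fingers"]}

```bash
mkdir -p pics; python3 - <<'E'
from cell import ctrl
import cv2, numpy as np
s=ctrl.get_state(); print({k:np.round(v,3).tolist() for k,v in s.items()})
for n in("scene","top"):
    im=ctrl.capture(n); cv2.imwrite(f"pics/{n}0.png",cv2.resize(im[:,:,::-1],(800,600),interpolation=cv2.INTER_CUBIC)); np.save(f"pics/{n}0.npy",im)
    c=ctrl.calibration(n); print(n,{k:np.round(v,3).tolist() for k,v in c.items()})
print(np.round(ctrl.calibration("wrist")["hand_eye"],3).tolist())
E
```

```text
{'time': 0.0, 'joint_positions': [-1.308, 0.399, 0.045, 1.538, -0.019, 1.207, -0.051], 'dq': [-0.0, -0.001, 0.002, -0.001, 0.001, -0.001, -0.001], 'joint_torque': [0.0, -47.514, 1.365, -25.422, 0.012, 0.01, -0.0], 'tcp_pos': [229.786, 607.376, 247.254], 'eef_rot': [-0.0, 0.18, 0.984, -0.001], 'wrist_force': [0.287, -0.294, 0.013], 'moment': [-0.039, -0.023, 0.038], 'gripper_force': 0.0, 'width': 1.003}
scene {'camera_matrix': [[499.079, 0.0, 246.546], [0.0, 499.079, 188.574], [0.0, 0.0, 1.0]], 'rvec': [0.671, 2.563, -1.239], 'tvec': [445.029, -115.848, 1670.764]}
top {'camera_matrix': [[351.412, 0.0, 253.993], [0.0, 351.412, 200.709], [0.0, 0.0, 1.0]], 'rvec': [2.181, -2.02, 0.22], 'tvec': [13.797, 552.809, 859.573]}
[[-0.0, -0.953, -0.304, 76.448], [1.0, -0.0, 0.0, -0.358], [-0.0, -0.304, 0.953, -126.871], [0.0, 0.0, 0.0, 1.0]]
```

View pics/scene0.png

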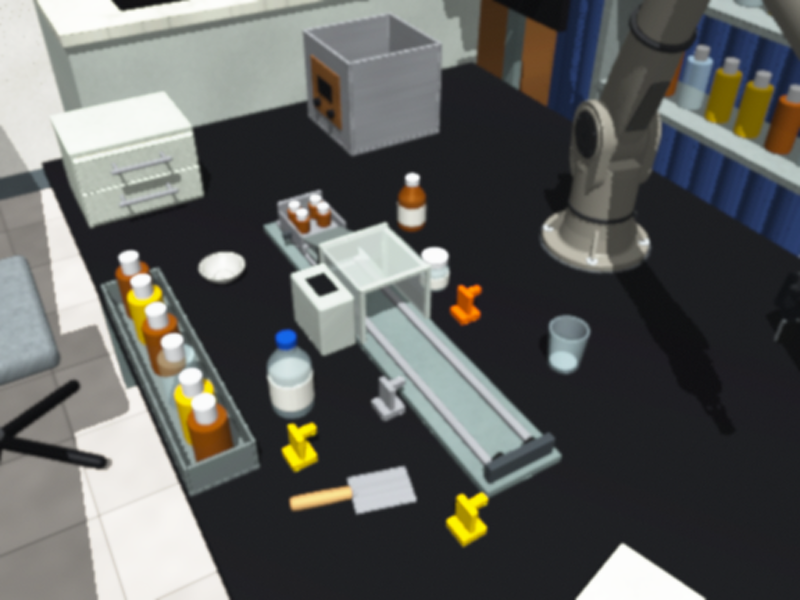

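View pics/top0.png

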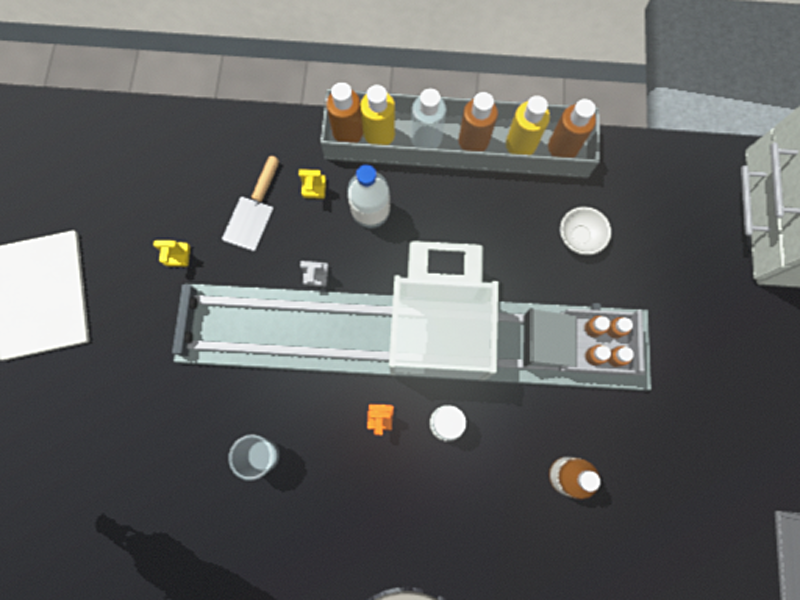

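The scene view shows the reader tunnel at about (375,275), with the carriage and its vials behind it at (312,222). In the top view, travel is to the left, with the end stop at (182,320) and the carriage at about (590,340).

Pointer candidates in the top view (px):
- steel at (314,272)
- yellow at (313,184)
- yellow at (172,253)
- orange at (380,418)

I choose the steel one. It stands right at the +x side of the track, which is the reader-head side.

```bash
cat > h.py <<'E'
import numpy as np, cv2
from cell import ctrl
def cal(n):
    c=ctrl.calibration(n); return np.array(c["camera_matrix"],float),cv2.Rodrigues(np.array(c["rvec"],float))[0],np.array(c["tvec"],float)
def ray(n,uv,z):
    """pixels -> world points on the plane at height z"""
    K,R,t=cal(n); uv=np.atleast_2d(np.array(uv,float)); C=-R.T@t
    d=(R.T@np.linalg.inv(K)@np.c_[uv,np.ones(len(uv))].T).T
    return C+d*((z-C[2])/d[:,2])[:,None]
def proj(n,p):
    K,R,t=cal(n); q=(K@(R@np.atleast_2d(p).T+t[:,None])).T; return q[:,:2]/q[:,2:]
E
python3 - <<'E'
from h import *
im=np.load("pics/top0.npy"); hsv=cv2.cvtColor(im,cv2.COLOR_RGB2HSV)
K,R,t=cal("top"); print("cam",-R.T@t)
for u,v in [(250,310),(250,335),(300,272),(640,380),(314,272),(600,306),(182,320),(520,340),(550,335)]:
    u0,v0=int(u/1.5625),int(v/1.5625); print(u,v,im[v0,u0],hsv[v0,u0])
# plate: greenish grey inside ROI
m=((hsv[:,:,2]>70)&(hsv[:,:,2]<215)&(hsv[:,:,1]>14)&(hsv[:,:,0]>60)&(hsv[:,:,0]<110)).astype(np.uint8)
roi=np.zeros_like(m); roi[178:252,105:422]=1; m*=roi
m=cv2.morphologyEx(m,cv2.MORPH_OPEN,np.ones((3,3)))
pts=np.argwhere(m)[:,::-1]
for z in (0,8,14):
    w=ray("top",pts,z)[:,:2].astype(np.float32); print(z,cv2.minAreaRect(w))
x0,y0=105,150
c=im[y0:y0+115,x0:x0+160,::-1]
r=im[170:255,300:430,::-1]
A=cv2.resize(c,(800,575),interpolation=cv2.INTER_CUBIC); cv2.imwrite("pics/cropA.png",A)
B=cv2.resize(r,(780,510),interpolation=cv2.INTER_CUBIC); cv2.imwrite("pics/cropB.png",B)
E
```

```text
cam [351.52612928  39.9150799  958.90022692]
250 310 [189 210 207] [ 86  26 210]
250 335 [188 209 206] [ 86  26 209]
300 272 [58 60 62] [105  16  62]
640 380 [100 109 107] [ 83  21 109]
314 272 [192 197 199] [ 99   9 199]
600 306 [82 87 90] [101  23  90]
182 320 [119 126 133] [105  27 133]
520 340 [104 112 111] [ 86  18 112]
550 335 [148 157 155] [ 83  15 157]
0 ((528.7339477539062, 29.633819580078125), (150.8592529296875, 842.0469970703125), 1.0929369926452637)
8 ((527.255615234375, 29.719635009765625), (149.60072326660156, 835.0219116210938), 1.0929285287857056)
14 ((526.1467895507812, 29.783935546875), (148.65675354003906, 829.7530517578125), 1.0929338932037354)
```

View pics/cropA.png

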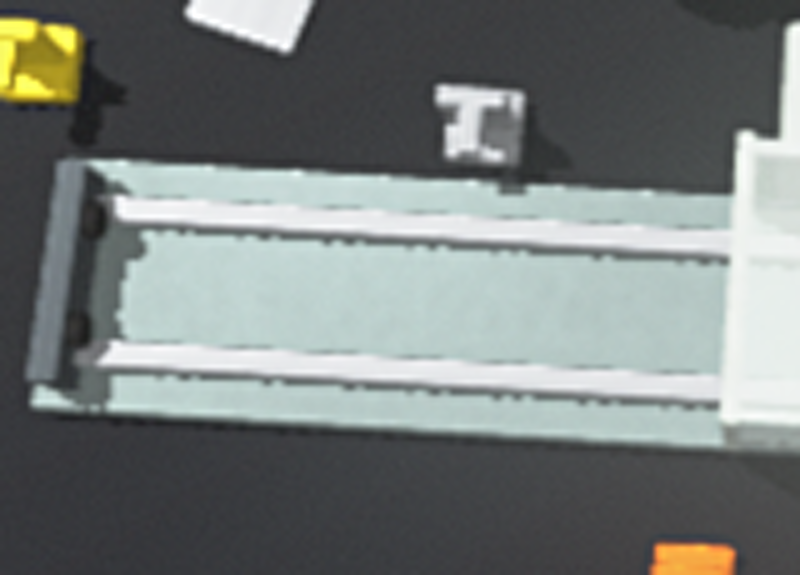

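View pics/cropB.png

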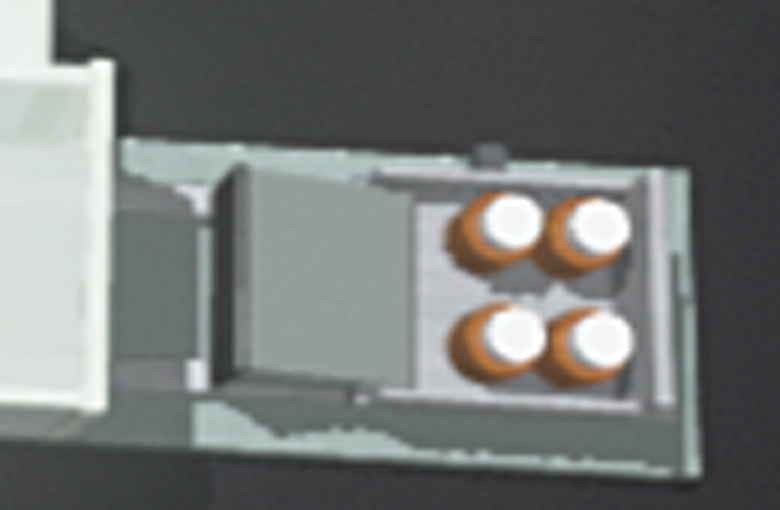

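Crop A shows the steel pointer block at crop px (480,125), with its finger pointing down at the track and the end stop at the left (55,270). Crop B shows the carriage's push plate top edge at x≈672, the fin at (488,155) and the nose hood front at about x=215. The description confirms steel as the right pointer.

```bash
cat >> h.py <<'E'
A=lambda u,v:(105+u/5,150+v/5)
B=lambda u,v:(300+u/6,170+v/6)
E
python3 - <<'E'
from h import *
for z in (6,10,14):
    q=ray("top",[A(60,160),A(30,408),B(700,475),B(690,170)],z)[:,:2]
    L=[np.linalg.norm(q[i]-q[(i+1)%4]) for i in range(4)]
    d=(q[0]+q[1]-q[2]-q[3])/2; print(z,"sides",np.round(L,1),"mid",q.mean(0).round(1),"dir deg",np.degrees(np.arctan2(d[1],d[0])).round(2))
q=ray("top",[A(60,160),A(30,408),B(700,475),B(690,170)],10)[:,:2]
d=(q[0]+q[1]-q[2]-q[3]); ey=d/np.linalg.norm(d); ex=np.array([ey[1],-ey[0]]); O=q.mean(0)
f=lambda uv,z:np.round([((p-O)@ex,(p-O)@ey) for p in ray("top",uv,z)[:,:2]],1).tolist()
print("stop top front/back edge",f([A(87,165),A(52,382),A(60,162),A(28,380)],50))
print("push plate top back",f([B(664,172),B(674,408)],90),"front of hood",f([B(243,165),B(213,385)],82))
print("tunnel roof exit",f([A(737,132),A(725,430)],136),"entry",f([B(112,62),B(103,410)],136))
print("fin ",f([B(488,150)],60),f([B(488,150)],48))
print("pointer finger",f([A(452,130),A(484,130),A(460,165)],60),f([A(452,130),A(484,130),A(460,165)],50))
print("vials 94",f([B(513,221),B(600,226),B(517,334),B(604,340)],94))
s=cv2.imread("pics/scene0.png")
im=np.load("pics/scene0.npy")[:,:,::-1]
c=[im[225:285,220:290],im[125:165,165:235]]
cv2.imwrite("pics/cropC.png",np.hstack([cv2.resize(c[0],(560,480),interpolation=cv2.INTER_CUBIC)]))
E
```

```text
6 sides [140.2 829.3 140.8 834.2] mid [524.6  26.5] dir deg 91.14
10 sides [139.6 825.8 140.2 830.7] mid [523.9  26.6] dir deg 91.14
14 sides [139.  822.4 139.6 827.2] mid [523.1  26.6] dir deg 91.14
stop top front/back edge [[57.7, 384.2], [-59.9, 386.2], [58.5, 398.9], [-59.6, 398.9]]
push plate top back [[48.2, -367.5], [-51.7, -367.7]] front of hood [[43.1, -191.8], [-51.9, -179.7]]
tunnel roof exit [[70.5, 35.4], [-75.1, 32.6]] entry [[69.7, -125.9], [-71.6, -124.8]]
fin  [[61.3, -304.2]] [[64.4, -308.5]]
pointer finger [[85.4, 188.7], [86.3, 171.7], [66.4, 182.7]] [[88.2, 190.6], [89.2, 173.4], [69.0, 184.5]]
vials 94 [[22.5, -301.8], [22.4, -338.1], [-25.2, -302.3], [-25.7, -338.2]]
```

View pics/cropC.png

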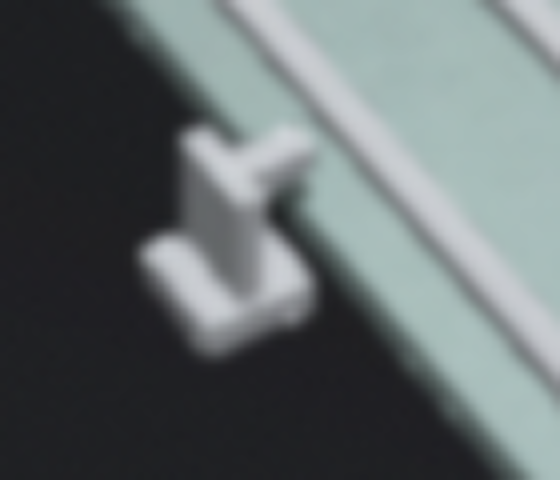

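Crop C shows the steel pointer's finger tip at crop px (298,137), pointing at the track. The pointer's mark is at s≈181 mm in my plate-centred frame. The carriage's middle is at s≈-308, taken from the vials, push plate and fin, which agree. Next I'll compute the approach rows.

```bash
cat >> h.py <<'E'
O=np.array([522.4,26.6]); EY=np.array([-0.0195,0.9998]); EX=np.array([0.9998,0.0195])
def sx(p): p=np.array(p[:2])-O; return np.round([p@EX,p@EY],1)   # lateral, along
def w(x,s): return O+x*EX+s*EY
from scipy.spatial.transform import Rotation as Ro
def st():
    s=ctrl.get_state(); q=s["eef_rot"]; R=Ro.from_quat([q[1],q[2],q[3],q[0]]).as_matrix()
    print("t",round(s["time"],3),"lat,along",sx(s["tcp_pos"]),"z",round(s["tcp_pos"][2],1),"toolx in track",np.round([R[:2,0]@EX,R[:2,0]@EY],3),"z",R[:,2].round(3),"F",np.round(s["wrist_force"],2),"w",round(s["width"],2)); return s,R
E
python3 - <<'E'
from h import *
s,R=st()
p=np.array(s["tcp_pos"]); 
yawneed=np.arctan2(R[:2,0]@EX,R[:2,0]@EY); print("turn about tool z",yawneed)
# 12 turning rows: world step; then straight
goal=np.r_[w(0,-408),150]
rows=[]
for i in range(12):
    d=np.array([ (goal[0]-7-230)/12, -28, 0]); o=(R.T@d)/30; o=np.round(o,2); rows.append(o.tolist()); p=p+R@(o*30); R=R@Ro.from_rotvec([0,0,.099*1]).as_matrix()
print(rows); print("after",p,sx(p),R[:,0]@np.r_[EY,0])
E
```

```text
t 0.1 lat,along [-281.2  586.4] z 247.4 toolx in track [-0.928  0.372] z [-0.001 -0.002 -1.   ] F [-0.18 -0.14  0.67] w 1.0
turn about tool z -1.1895792968383907
[[-1.09, -0.58, 0.0], [-1.14, -0.47, 0.0], [-1.19, -0.36, 0.0], [-1.22, -0.24, 0.0], [-1.23, -0.12, 0.0], [-1.24, 0.0, 0.0], [-1.23, 0.13, 0.0], [-1.21, 0.25, 0.0], [-1.18, 0.37, 0.0], [-1.14, 0.48, 0.0], [-1.09, 0.59, 0.0], [-1.02, 0.7, 0.0]]
after [523.06884547 271.88977351 247.79148448] [  5.5 245.2] 0.9999874573803953
```

send_rows(offset=[[-0.87,-0.46,0],[-0.91,-0.38,0],[-0.95,-0.29,0],[-0.98,-0.19,0],[-0.98,-0.1,0]], twist=[[0,0,0.99],[0,0,0.99],[0,0,0.99],[0,0,0.99],[0,0,0.99]], fingers=[1,1,1,1,1], newtons=20)

```text
time: 0.52
tcp_pos: [328.2, 494.6, 247.9]
eef_rot: [0.0, 0.418, 0.909, -0.0]
wrist_force: [-0.6, 0.8, 0.0]
width: 0.302
gripper_force: 0.0
```

send_rows(offset=[[-0.99,0,0],[-0.98,0.1,0],[-0.97,0.2,0],[-0.94,0.3,0],[-0.91,0.38,0]], twist=[[0,0,0.99],[0,0,0.99],[0,0,0.99],[0,0,0.99],[0,0,0.99]], fingers=[1,1,1,1,1])

```text
time: 0.93
tcp_pos: [425.6, 383.1, 248.0]
eef_rot: [-0.0, 0.627, 0.779, -0.0]
wrist_force: [0.9, -0.2, -0.2]
width: -0.002
gripper_force: 0.0
```

send_rows(offset=[[-0.87,0.47,0],[-0.82,0.56,0]], twist=[[0,0,0.99],[0,0,0.99]], fingers=[1,1])

```text
time: 1.1
tcp_pos: [464.5, 338.3, 248.0]
eef_rot: [-0.0, 0.701, 0.713, -0.0]
wrist_force: [0.2, 0.0, 0.7]
width: 0.0
gripper_force: 0.0
```

```bash
python3 -c "
from h import *
s,R=st(); print(np.round(s['joint_positions'],2))"
```

```text
t 1.1 lat,along [-51.8 312.8] z 248.0 toolx in track [0.003 1.   ] z [-0.001 -0.    -1.   ] F [0.18 0.01 0.72] w 0.0
[-1.02  0.28  0.39  1.73 -0.12  1.15 -0.58]
```

send_rows(offset=[[-1,0.35,0],[-1,0.35,0],[-1,0.35,0],[-1,0.35,0],[-1,0.35,0]], twist=[[0,0,0],[0,0,0],[0,0,0],[0,0,0],[0,0,0]], fingers=[1,1,1,1,1])

```text
time: 1.52
tcp_pos: [519.7, 189.2, 247.9]
eef_rot: [-0.0, 0.7, 0.715, -0.0]
wrist_force: [0.6, 0.1, 0.2]
width: 0.001
gripper_force: 0.0
```

send_rows(offset=[[-1,0,0],[-1,0,0],[-1,0,0],[-1,0,0],[-1,0,0]], twist=[[0,0,0],[0,0,0],[0,0,0],[0,0,0],[0,0,0]], fingers=[1,1,1,1,1])

```text
time: 1.93
tcp_pos: [522.3, 39.4, 248.0]
eef_rot: [-0.0, 0.7, 0.715, -0.0]
wrist_force: [0.3, 1.3, -0.3]
width: -0.003
gripper_force: 0.0
```

send_rows(offset=[[-1,0,0],[-1,0,0],[-1,0,0],[-1,0,0],[-1,0,0]], twist=[[0,0,0],[0,0,0],[0,0,0],[0,0,0],[0,0,0]], fingers=[1,1,1,1,1])

```text
time: 2.35
tcp_pos: [525.6, -110.4, 248.0]
eef_rot: [-0.0, 0.7, 0.715, -0.0]
wrist_force: [0.3, 0.4, -0.1]
width: 0.002
gripper_force: 0.0
```

send_rows(offset=[[-1,0,0],[-1,0,0],[-1,0,0],[-1,0,0.5],[-1,0,0.5]], twist=[[0,0,0],[0,0,0],[0,0,0],[0,0,0],[0,0,0]], fingers=[1,1,1,1,1])

```text
time: 2.77
tcp_pos: [529.6, -260.5, 218.4]
eef_rot: [0.001, 0.699, 0.715, 0.001]
wrist_force: [0.1, 0.3, 0.4]
width: -0.001
gripper_force: 0.0
```

send_rows(offset=[[-1,0,0.5],[-1,0,0.5],[-1,0,0.5],[-1,0,0.5]], twist=[[0,0,0],[0,0,0],[0,0,0],[0,0,0]], fingers=[1,1,1,1])

```text
time: 3.1
tcp_pos: [531.5, -380.1, 156.8]
eef_rot: [-0.001, 0.7, 0.715, 0.0]
wrist_force: [0.0, 0.4, 0.8]
width: -0.005
gripper_force: 0.0
```

```bash
python3 -c "
from h import *
s,R=st(); im=ctrl.capture('wrist'); c=ctrl.calibration('wrist'); print(np.array(c['camera_matrix']).round(1).tolist()); np.save('pics/w1.npy',im); cv2.imwrite('pics/w1.png',cv2.resize(im[:,:,::-1],(800,600)))"
```

```text
t 3.1 lat,along [   1.1 -406.8] z 156.8 toolx in track [-0.002  1.   ] z [-0.001  0.001 -1.   ] F [0.01 0.38 0.81] w -0.0
[[284.5, 0.0, 254.8], [0.0, 284.5, 191.4], [0.0, 0.0, 1.0]]
```

View pics/w1.png

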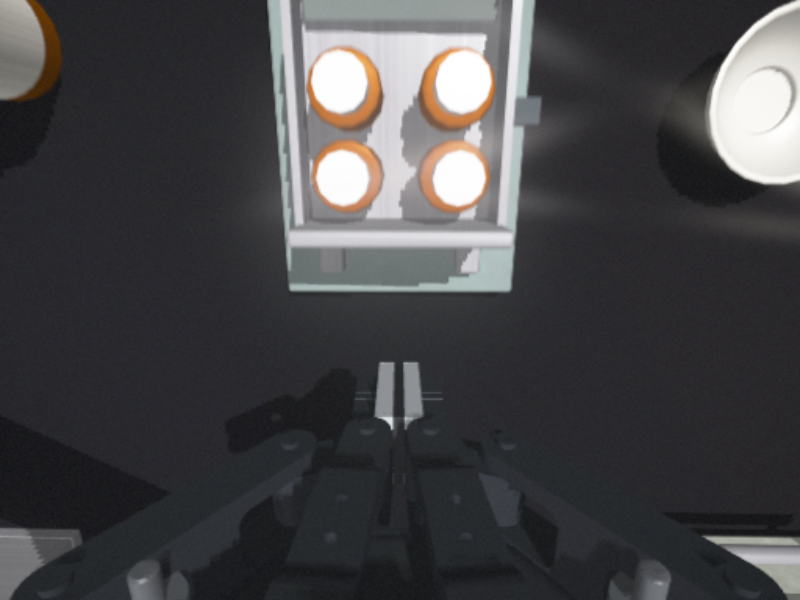

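The wrist view shows the carriage's push plate edge at (400,246) and the fingers centred on it at (400,365). That puts the plate's back at s=-367.6, which agrees with the top view. I'll go down behind it now.

send_rows(offset=[[0,-0.04,0.9],[0,0,1],[0,0,1],[0.3,0,0.1],[0.3,0,0]], twist=[[0,0,0],[0,0,0],[0,0,0],[0,0,0],[0,0,0]], fingers=[1,1,1,1,1])

```text
time: 3.57
tcp_pos: [528.5, -359.5, 66.2]
eef_rot: [-0.002, 0.7, 0.714, -0.001]
wrist_force: [0.4, 0.9, -0.0]
width: -0.003
gripper_force: 0.0
```

```bash
cat > meas.py <<'E'
import sys
from h import *
def caps(im):
    """vial caps (white, small) over the track -> carriage middle s, lateral"""
    hsv=cv2.cvtColor(im,cv2.COLOR_RGB2HSV); m=((hsv[:,:,2]>225)&(hsv[:,:,1]<22)).astype(np.uint8)
    n,_,S,C=cv2.connectedComponentsWithStats(m); P=[]
    for i in range(1,n):
        if 25<S[i,4]<160 and S[i,2]<16 and S[i,3]<16:
            q=sx(ray("top",C[i],94)[0])
            if abs(q[0])<45 and -420<q[1]<400: P.append(q)
    return np.array(P)
s,R=st(); im=ctrl.capture("top"); np.save("pics/top_%.2f.npy"%s["time"],im)
P=caps(im); print("caps",P.tolist(),"mid",(P[:,1].mean()+12).round(1) if len(P)==4 else None)
E
python3 meas.py
```

```text
t 3.567 lat,along [  -1.4 -386.2] z 66.2 toolx in track [-0.001  1.   ] z [-0.004  0.003 -1.   ] F [ 0.44  0.91 -0.04] w -0.0
caps [[25.2, -301.0], [25.0, -337.3], [-22.7, -301.2], [-22.4, -337.0]] mid -307.1
```

send_rows(offset=[[0.07,0.04,0],[0.07,0,0],[0.07,0,0],[0.07,0,0],[0.1,0,0]], twist=[[0,0,0],[0,0,0],[0,0,0],[0,0,0],[0,0,0]], fingers=[1,1,1,1,1])

```text
time: 4.03
tcp_pos: [531.5, -350.2, 69.3]
eef_rot: [0.001, 0.7, 0.714, 0.0]
wrist_force: [-1.3, -0.1, 1.5]
width: 0.001
gripper_force: 0.0
```

send_rows(offset=[[0.13,0,0],[0.17,0,0],[0.2,0,0],[0.23,0,0],[0.27,0,0]], twist=[[0,0,0],[0,0,0],[0,0,0],[0,0,0],[0,0,0]], fingers=[1,1,1,1,1])

```text
time: 4.45
tcp_pos: [530.4, -319.1, 68.3]
eef_rot: [0.0, 0.7, 0.714, 0.0]
wrist_force: [-0.9, 0.0, 1.0]
width: -0.004
gripper_force: 0.1
```

send_rows(offset=[[0.3,0,0],[0.33,0,0],[0.33,0,0],[0.33,0,0],[0.33,0,0]], twist=[[0,0,0],[0,0,0],[0,0,0],[0,0,0],[0,0,0]], fingers=[1,1,1,1,1])

```text
time: 4.87
tcp_pos: [529.5, -269.7, 68.3]
eef_rot: [-0.0, 0.699, 0.715, 0.0]
wrist_force: [-0.1, 0.7, 0.6]
width: -0.003
gripper_force: 0.1
```

send_rows(offset=[[-0.2,0,0]], twist=[[0,0,0]], fingers=[1])

```text
time: 4.95
tcp_pos: [530.4, -272.2, 67.8]
eef_rot: [-0.002, 0.698, 0.716, 0.001]
wrist_force: [0.1, 0.5, 0.2]
width: 0.001
gripper_force: 0.0
```

```bash
python3 meas.py
```

```text
t 4.95 lat,along [   2.2 -298.9] z 67.8 toolx in track [-0.006  1.   ] z [-0.001  0.004 -1.   ] F [0.09 0.46 0.18] w 0.0
caps [[25.1, -213.0], [25.2, -248.8], [1.3, -56.1], [-22.8, -212.6], [-22.5, -248.9]] mid None
```

send_rows(offset=[[0,0,-1],[0,0,-1],[0.5,0,-1],[1,0,-1]], twist=[[0,0,0],[0,0,0],[0,0,0],[0,0,0]], fingers=[1,1,1,1])

```text
time: 5.33
tcp_pos: [527.4, -237.5, 189.4]
eef_rot: [0.002, 0.702, 0.712, -0.001]
wrist_force: [0.1, 0.9, -0.1]
width: -0.002
gripper_force: 0.0
```

```bash
python3 meas.py
```

```text
t 5.333 lat,along [-2.000e-01 -2.641e+02] z 189.4 toolx in track [0.006 1.   ] z [ 0.    -0.005 -1.   ] F [ 0.1   0.91 -0.12] w -0.0
caps [[25.6, -184.7], [25.6, -220.5], [-22.2, -184.5], [-22.8, -220.4]] mid -190.5
```

The carriage is rolling at only about 74 mm/s, which may be too slow. I'll go down behind it again and re-measure before it enters the tunnel.

send_rows(offset=[[0,0,1],[0,0,1],[0,0,1],[0,0,1]], twist=[[0,0,0],[0,0,0],[0,0,0],[0,0,0]], fingers=[1,1,1,1])

```text
time: 5.72
tcp_pos: [528.7, -233.1, 66.6]
eef_rot: [0.001, 0.7, 0.714, 0.0]
wrist_force: [1.1, -1.1, 0.0]
width: -0.003
gripper_force: 0.0
```

```bash
python3 meas.py
```

```text
t 5.717 lat,along [   1.3 -259.8] z 66.6 toolx in track [-0.001  1.   ] z [ 0.001 -0.001 -1.   ] F [ 1.14 -1.11  0.01] w -0.0
caps [[25.6, -157.0], [25.9, -192.8], [-22.5, -156.4], [-22.0, -193.0]] mid -162.8
```

send_rows(offset=[[0.67,0,0],[0.53,0,0],[0.3,0,0],[0.27,0,0],[0.3,0,0]], twist=[[0,0,0],[0,0,0],[0,0,0],[0,0,0],[0,0,0]], fingers=[1,1,1,1,1])

```text
time: 6.18
tcp_pos: [527.6, -170.9, 68.4]
eef_rot: [0.001, 0.7, 0.714, 0.0]
wrist_force: [-0.1, -0.7, 0.2]
width: 0.001
gripper_force: 0.0
```

send_rows(offset=[[0.3,0,0],[-0.2,0,0],[-0.2,0,-0.5],[0,0,-1]], twist=[[0,0,0],[0,0,0],[0,0,0],[0,0,0]], fingers=[1,1,1,1])

```text
time: 6.52
tcp_pos: [524.7, -174.4, 110.8]
eef_rot: [-0.002, 0.7, 0.714, -0.002]
wrist_force: [0.6, -0.2, -0.2]
width: -0.003
gripper_force: 0.0
```

```bash
python3 meas.py
```

```text
t 6.517 lat,along [  -1.6 -201. ] z 110.8 toolx in track [-0.  1.] z [-0.006 -0.    -1.   ] F [ 0.58 -0.24 -0.19] w -0.0
caps [] mid None
```

send_rows(offset=[[0,0,-1],[0,0,-1],[0.3,0,-1]], twist=[[0,0,0],[0,0,0],[0,0,0]], fingers=[1,1,1])

```text
time: 6.82
tcp_pos: [526.5, -167.4, 204.3]
eef_rot: [0.001, 0.701, 0.713, -0.001]
wrist_force: [0.3, 0.3, 0.5]
width: 0.001
gripper_force: 0.0
```

```bash
python3 meas.py; python3 -c "
import numpy as np,cv2,glob,os
f=max(glob.glob('pics/top_*.npy'),key=os.path.getmtime); cv2.imwrite('pics/t2.png',cv2.resize(np.load(f)[:,:,::-1],(800,600)))"
```

```text
t 6.817 lat,along [   0.3 -194. ] z 204.3 toolx in track [0.003 1.   ] z [ 0.    -0.002 -1.   ] F [0.33 0.26 0.51] w 0.0
caps [[25.8, -77.4], [-23.0, -75.2]] mid None
```

View pics/t2.png

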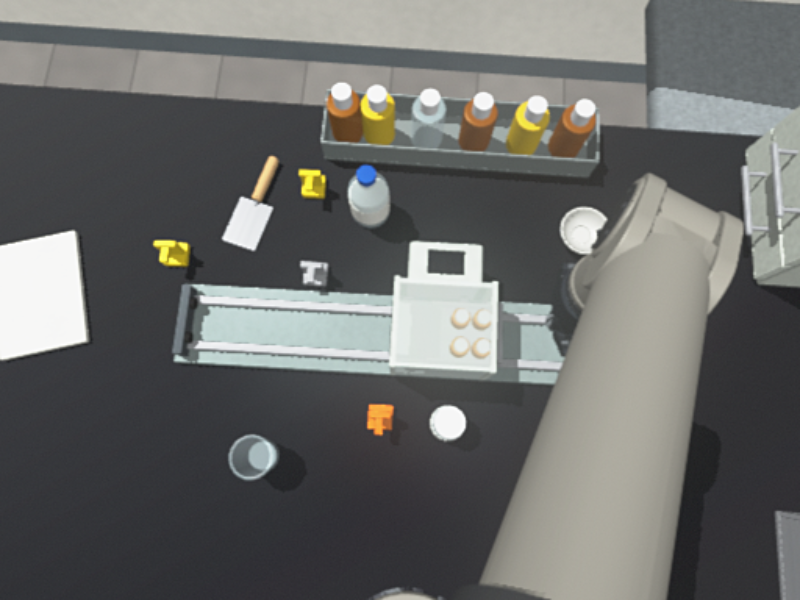

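The top view shows the vials inside the tunnel, seen through the clear roof at (461-483, 319-347), so the middle is at s≈-82. The arm is behind at the right and everything else is standing untouched. I'll extend the detector to tinted caps and get the speed.

```bash
cat > meas2.py <<'E'
import sys
from h import *
def blobs(im):
    """tinted/orange vials or white caps over the track, projected at cap height"""
    hsv=cv2.cvtColor(im,cv2.COLOR_RGB2HSV); H,S,V=cv2.split(hsv)
    m=((H>3)&(H<25)&(S>25)&(V>60)).astype(np.uint8)
    n,_,St,C=cv2.connectedComponentsWithStats(m); P=[]
    for i in range(1,n):
        q=sx(ray("top",C[i],94)[0])
        if St[i,4]>12 and abs(q[0])<60 and -200<q[1]<300: P.append((*q,int(St[i,4])))
    return P
if __name__=="__main__":
    for f in sys.argv[1:]: print(f,blobs(np.load(f)))
E
python3 meas2.py pics/top_5.72.npy pics/top_6.52.npy pics/top_6.82.npy
python3 - <<'E'
import numpy as np
im=np.load("pics/top_6.82.npy"); print(im[203:225:2,292:312:2].tolist()[:4])
E
```

```text
pics/top_5.72.npy [(np.float64(16.2), np.float64(-166.1), 195), (np.float64(-30.0), np.float64(-166.7), 186)]
pics/top_6.52.npy [(np.float64(15.7), np.float64(-98.2), 103), (np.float64(16.3), np.float64(-139.3), 26), (np.float64(-29.8), np.float64(-98.6), 99), (np.float64(-26.6), np.float64(-138.9), 30)]
pics/top_6.82.npy [(np.float64(14.9), np.float64(-87.3), 124), (np.float64(-30.3), np.float64(-87.0), 122)]
[[[228, 233, 232], [232, 236, 234], [231, 236, 233], [231, 237, 235], [222, 211, 182], [209, 204, 190], [228, 210, 170], [226, 233, 231], [231, 236, 233], [230, 235, 232]], [[226, 221, 205], [228, 234, 233], [232, 237, 236], [226, 220, 205], [217, 205, 181], [197, 191, 172], [224, 201, 163], [223, 226, 222], [230, 236, 234], [230, 236, 235]], [[218, 192, 159], [226, 207, 171], [224, 206, 170], [214, 188, 154], [218, 223, 220], [196, 191, 175], [194, 176, 150], [223, 203, 165], [223, 217, 193], [225, 222, 205]], [[177, 168, 148], [181, 170, 149], [185, 173, 151], [214, 217, 208], [224, 230, 228], [218, 223, 220], [177, 170, 149], [182, 169, 148], [195, 178, 150], [193, 175, 148]]]
```

send_rows(offset=[[1,0,0],[1,0,0],[1,0,0],[1,0,0],[1,0,0]], twist=[[0,0,0],[0,0,0],[0,0,0],[0,0,0],[0,0,0]], fingers=[1,1,1,1,1])

```text
time: 7.28
tcp_pos: [524.1, -13.9, 203.0]
eef_rot: [0.0, 0.7, 0.714, 0.001]
wrist_force: [0.7, 0.0, 0.0]
width: 0.001
gripper_force: 0.0
```

send_rows(offset=[[1,0,0],[1,0,0],[1,0,0],[1,0,0],[1,0,0]], twist=[[0,0,0],[0,0,0],[0,0,0],[0,0,0],[0,0,0]], fingers=[1,1,1,1,1])

```text
time: 7.7
tcp_pos: [521.1, 136.2, 203.0]
eef_rot: [0.0, 0.7, 0.714, 0.001]
wrist_force: [-0.1, 0.3, -0.6]
width: 0.001
gripper_force: 0.0
```

send_rows(offset=[[1,0,0],[1,0,0.86],[1,0,0.86],[1,0,0.86],[1,0,0.86]], twist=[[0,0,0],[0,0,0],[0,0,0],[0,0,0],[0,0,0]], fingers=[1,1,1,1,1])

```text
time: 8.12
tcp_pos: [518.3, 286.4, 98.7]
eef_rot: [0.0, 0.7, 0.714, 0.001]
wrist_force: [0.2, 0.0, 0.2]
width: -0.001
gripper_force: 0.0
```

send_rows(offset=[[0.6,0,0.86]], twist=[[0,0,0]], fingers=[1])

```text
time: 8.2
tcp_pos: [517.3, 307.3, 72.6]
eef_rot: [-0.0, 0.699, 0.716, 0.001]
wrist_force: [-1.0, 0.3, -0.3]
width: 0.001
gripper_force: 0.0
```

```bash
python3 meas.py; f=$(ls -t pics/top_*.npy|head -1); python3 meas2.py $f; python3 -c "
import numpy as np,cv2
cv2.imwrite('pics/t3.png',cv2.resize(np.load('$f')[140:300,90:370,::-1],(798,456)))"
```

```text
t 8.2 lat,along [  0.4 280.8] z 72.6 toolx in track [-0.005  1.   ] z [ 0.001  0.003 -1.   ] F [-1.01  0.28 -0.26] w 0.0
caps [] mid None
pics/top_8.20.npy [(np.float64(14.4), np.float64(4.8), 55), (np.float64(14.4), np.float64(-27.2), 59), (np.float64(-31.4), np.float64(5.0), 55), (np.float64(-31.4), np.float64(-27.5), 60)]
```

View pics/t3.png

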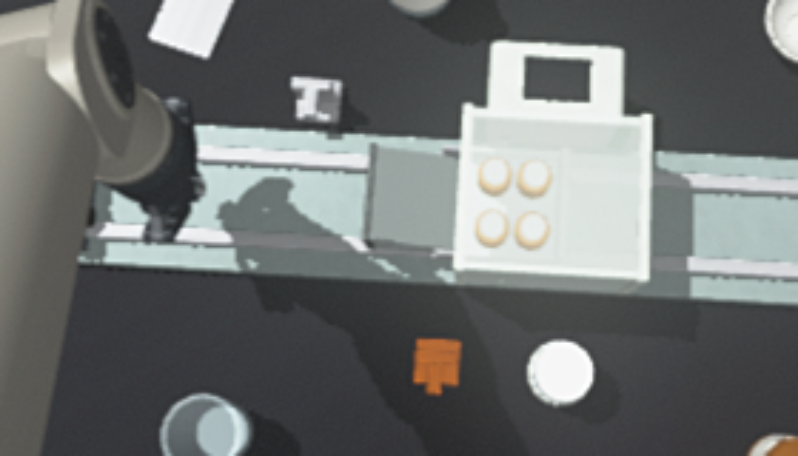

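The view shows the carriage inside the tunnel, vials at crop (490-533, 178-230), its nose front edge out at crop x≈370, and the gripper standing ahead at (170,200). The middle is at s≈1 and moving at about 55-60 mm/s. I'll wait and track it.

send_rows(offset=[[0,0,0],[0,0,0],[0,0,0],[0,0,0],[0,0,0]], twist=[[0,0,0],[0,0,0],[0,0,0],[0,0,0],[0,0,0]], fingers=[1,1,1,1,1])

```text
time: 8.67
tcp_pos: [518.6, 302.3, 75.4]
eef_rot: [0.0, 0.7, 0.714, 0.001]
wrist_force: [0.3, 0.2, -0.6]
width: 0.0
gripper_force: 0.0
```

```bash
cat > meas3.py <<'E'
import sys
from h import *
def hood(im,s_hint=None):
    """front edge of the hood top: strongest step along the track just +x of centre, averaged over lateral lines"""
    s=np.arange(60,300,0.5); g=cv2.cvtColor(im,cv2.COLOR_RGB2GRAY).astype(np.float32); out=[]
    for x in (-20,-10,0,10,20):
        p=np.array([np.r_[w(x,a),82] for a in s]); uv=proj("top",p).astype(np.float32)
        v=cv2.remap(g,uv[None,:,0],uv[None,:,1],cv2.INTER_LINEAR)[0]; out.append(v)
    return s,np.array(out)
def mid(im):
    hsv=cv2.cvtColor(im,cv2.COLOR_RGB2HSV); H,S,V=cv2.split(hsv)
    m=((((H>3)&(H<25)&(S>22))|((V>225)&(S<22)))).astype(np.uint8)
    return m
if __name__=="__main__":
    for f in sys.argv[1:]:
        s,o=hood(np.load(f)); a=np.median(o,0); d=np.gradient(cv2.GaussianBlur(a[None],(1,9),0)[0] if 0 else np.convolve(a,np.ones(7)/7,'same'))
        i=np.argsort(-np.abs(d))
        print(f,"edges",[(float(s[k]),round(float(d[k]),1)) for k in range(5,len(s)-5) if abs(d[k])>2.5 and abs(d[k])==abs(d[k-4:k+5]).max()])
E
python3 meas.py; F=$(ls -t pics/top_*.npy|head -1);  python3 meas2.py $F; python3 meas3.py pics/top_8.20.npy $F
```

```text
t 8.667 lat,along [  1.6 275.7] z 75.4 toolx in track [0.001 1.   ] z [ 0.002  0.001 -1.   ] F [ 0.31  0.19 -0.6 ] w 0.0
caps [] mid None
pics/top_8.67.npy [(np.float64(20.9), np.float64(41.8), 29), (np.float64(15.0), np.float64(-4.1), 63), (np.float64(15.0), np.float64(20.3), 22), (np.float64(-27.3), np.float64(41.9), 25), (np.float64(-32.1), np.float64(-4.9), 55), (np.float64(-30.8), np.float64(20.0), 23)]
pics/top_8.20.npy edges [(112.0, -4.4), (119.5, 7.1), (187.0, -7.7), (224.5, 4.8), (232.0, 9.0), (265.0, -8.3), (271.0, -10.8)]
pics/top_8.67.npy edges [(137.0, -4.5), (144.0, 7.2), (179.5, -7.2), (184.5, -3.5), (225.0, 10.5), (262.0, -8.5), (267.0, -7.6)]
```

send_rows(offset=[[0,0,0],[0,0,0],[0,0,0],[0,0,0],[0,0,0]], twist=[[0,0,0],[0,0,0],[0,0,0],[0,0,0],[0,0,0]], fingers=[1,1,1,1,1])

```text
time: 9.13
tcp_pos: [517.3, 303.4, 73.8]
eef_rot: [-0.0, 0.7, 0.715, 0.0]
wrist_force: [0.1, 0.4, 0.1]
width: 0.001
gripper_force: 0.0
```

```bash
python3 meas.py; F=$(ls -t pics/top_*.npy|head -1); python3 meas2.py $F; python3 meas3.py $F
```

```text
t 9.133 lat,along [  0.3 276.8] z 73.8 toolx in track [-0.002  1.   ] z [ 0.  0. -1.] F [0.1  0.37 0.06] w 0.0
caps [[25.3, 54.2], [-22.4, 54.2]] mid None
pics/top_9.13.npy [(np.float64(17.5), np.float64(52.8), 86), (np.float64(13.2), np.float64(13.0), 39), (np.float64(-29.1), np.float64(52.9), 77), (np.float64(-33.3), np.float64(13.5), 37)]
pics/top_9.13.npy edges [(80.0, -8.6), (161.0, -4.7), (168.0, 7.8), (183.0, -7.0), (228.5, 8.3), (262.0, -7.9), (268.5, -8.5)]
```

send_rows(offset=[[0,0,0],[0,0,0],[0,0,0],[0,0,0],[0,0,0]], twist=[[0,0,0],[0,0,0],[0,0,0],[0,0,0],[0,0,0]], fingers=[1,1,1,1,1])

```text
time: 9.6
tcp_pos: [517.4, 303.4, 73.8]
eef_rot: [-0.0, 0.7, 0.715, 0.0]
wrist_force: [-1.0, 0.3, 0.1]
width: -0.001
gripper_force: 0.0
```

```bash
python3 meas.py; F=$(ls -t pics/top_*.npy|head -1); python3 meas3.py $F
```

```text
t 9.6 lat,along [  0.4 276.8] z 73.8 toolx in track [-0.002  1.   ] z [ 0.  0. -1.] F [-1.04  0.34  0.06] w -0.0
caps [[26.0, 76.9], [-22.1, 76.5]] mid None
pics/top_9.60.npy edges [(66.5, 6.6), (101.0, -9.1), (106.0, 3.2), (183.5, -4.3), (228.5, 8.0), (262.5, -7.8), (268.0, -8.2)]
```

send_rows(offset=[[0,0,0],[0,0,0],[0,0,0],[0,0,0],[0,0,0]], twist=[[0,0,0],[0,0,0],[0,0,0],[0,0,0],[0,0,0]], fingers=[1,1,1,1,1])

```text
time: 10.07
tcp_pos: [517.3, 303.4, 73.8]
eef_rot: [-0.0, 0.7, 0.715, 0.0]
wrist_force: [0.6, 0.0, 0.0]
width: 0.001
gripper_force: 0.0
```

```bash
python3 meas.py; F=$(ls -t pics/top_*.npy|head -1); python3 meas3.py $F
```

```text
t 10.067 lat,along [  0.3 276.9] z 73.8 toolx in track [-0.002  1.   ] z [ 0.  0. -1.] F [0.57 0.04 0.02] w 0.0
caps [[25.6, 98.0], [25.4, 62.1], [-22.0, 98.2], [-22.4, 62.2]] mid 92.1
pics/top_10.07.npy edges [(73.0, -6.8), (87.5, 5.6), (92.0, 6.3), (104.0, -3.6), (122.0, -9.6), (126.5, 3.1), (196.5, -4.0), (205.5, -3.3), (228.5, 8.2), (262.5, -7.7), (268.0, -8.4)]
```

send_rows(offset=[[0,0,0],[0,0,0],[0,0,0],[0,0,0]], twist=[[0,0,0],[0,0,0],[0,0,0],[0,0,0]], fingers=[1,1,1,1])

```text
time: 10.45
tcp_pos: [517.4, 303.4, 73.8]
eef_rot: [-0.0, 0.7, 0.715, 0.0]
wrist_force: [0.9, -0.7, -0.2]
width: -0.001
gripper_force: 0.0
```

```bash
python3 meas.py; F=$(ls -t pics/top_*.npy|head -1); python3 meas3.py $F
```

```text
t 10.45 lat,along [  0.4 276.8] z 73.8 toolx in track [-0.002  1.   ] z [ 0.  0. -1.] F [ 0.94 -0.68 -0.22] w -0.0
caps [[25.7, 115.0], [25.9, 79.1], [-22.3, 114.9], [-22.4, 78.6]] mid 108.9
pics/top_10.45.npy edges [(68.5, 6.4), (74.0, 5.1), (90.0, -7.6), (107.0, 7.8), (138.5, -10.0), (143.5, 3.0), (196.5, -3.9), (222.0, -3.5), (228.5, 11.6), (262.5, -7.6), (268.0, -8.2)]
```

send_rows(offset=[[0,0,0],[0,0,0],[0,0,0],[0,0,0],[0,0,0]], twist=[[0,0,0],[0,0,0],[0,0,0],[0,0,0],[0,0,0]], fingers=[1,1,1,1,1])

```text
time: 10.92
tcp_pos: [517.4, 303.4, 73.8]
eef_rot: [0.0, 0.7, 0.715, 0.0]
wrist_force: [-0.6, 0.1, 0.2]
width: 0.001
gripper_force: 0.0
```

```bash
python3 meas.py; python3 - <<'E'
import numpy as np,cv2,glob,os
f=max(glob.glob('pics/top_*.npy'),key=os.path.getmtime); cv2.imwrite('pics/t4.png',cv2.resize(np.load(f)[165:255,120:300,::-1],(800,400),interpolation=cv2.INTER_CUBIC))
E
```

```text
t 10.917 lat,along [  0.4 276.8] z 73.8 toolx in track [-0.002  1.   ] z [ 0.  0. -1.] F [-0.59  0.11  0.18] w 0.0
caps [[27.2, 255.6], [26.2, 134.7], [25.8, 98.3], [-22.3, 134.3], [-21.9, 98.4]] mid None
```

View pics/t4.png

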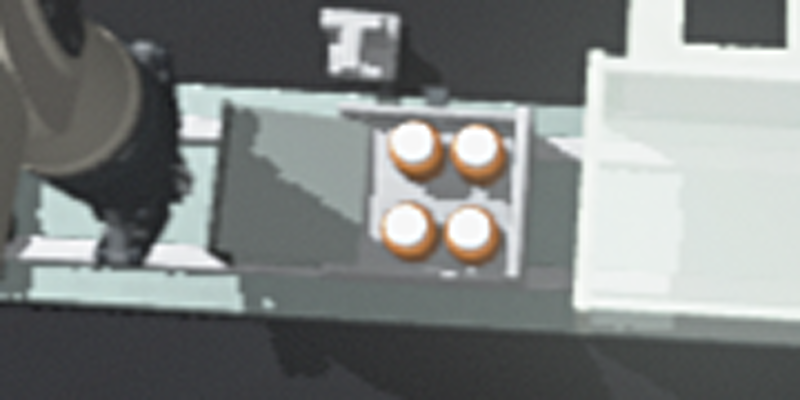

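The crop shows the carriage clear of the tunnel, with the fin at (436,92), the pointer finger at (347,45), and the nose front about 20 mm short of the gripper. The middle is at 128.4 and rolling at 41 mm/s. I'll meet it with the fingers retreating at 23.4 mm/s, about half its speed, so the spring leaves it nearly at rest.

send_rows(offset=[[0,0,0],[0,0,0],[0,0,0],[0,0,0],[0.065,0,0]], twist=[[0,0,0],[0,0,0],[0,0,0],[0,0,0],[0,0,0]], fingers=[1,1,1,1,1])

```text
time: 11.38
tcp_pos: [517.4, 304.8, 73.8]
eef_rot: [0.0, 0.7, 0.714, -0.0]
wrist_force: [0.4, -1.0, -0.3]
width: 0.002
gripper_force: 0.0
```

send_rows(offset=[[0.065,0,0],[0.065,0,0],[0.065,0,0],[0.065,0,0],[0.065,0,0]], twist=[[0,0,0],[0,0,0],[0,0,0],[0,0,0],[0,0,0]], fingers=[1,1,1,1,1])

```text
time: 11.8
tcp_pos: [517.1, 315.4, 73.8]
eef_rot: [-0.0, 0.7, 0.715, 0.0]
wrist_force: [0.2, 0.8, 0.9]
width: 0.004
gripper_force: 0.0
```

send_rows(offset=[[0.065,0,0],[0.065,0,0],[0.065,0,0],[0.065,0,0],[0.065,0,0]], twist=[[0,0,0],[0,0,0],[0,0,0],[0,0,0],[0,0,0]], fingers=[1,1,1,1,1])

```text
time: 12.22
tcp_pos: [516.9, 325.0, 73.8]
eef_rot: [-0.0, 0.7, 0.714, 0.0]
wrist_force: [-0.4, -0.4, 0.2]
width: -0.003
gripper_force: 0.0
```

send_rows(offset=[[0.065,0,0],[0.065,0,0],[0.065,0,0],[0.065,0,0]], twist=[[0,0,0],[0,0,0],[0,0,0],[0,0,0]], fingers=[1,1,1,1])

```text
time: 12.55
tcp_pos: [516.8, 332.8, 73.8]
eef_rot: [0.0, 0.7, 0.715, 0.0]
wrist_force: [-0.2, -0.6, -0.4]
width: 0.0
gripper_force: 0.0
```

```bash
python3 meas.py
```

```text
t 12.55 lat,along [3.000e-01 3.062e+02] z 73.8 toolx in track [-0.002  1.   ] z [ 0.  0. -1.] F [-0.25 -0.6  -0.41] w 0.0
caps [[25.6, 142.4]] mid None
```

send_rows(offset=[[0.1,0,0],[0.1,0,0],[0.1,0,0]], twist=[[0,0,0],[0,0,0],[0,0,0]], fingers=[1,1,1])

```text
time: 12.85
tcp_pos: [516.6, 341.9, 73.8]
eef_rot: [-0.0, 0.7, 0.715, 0.0]
wrist_force: [-0.1, 0.1, 0.1]
width: -0.005
gripper_force: 0.0
```

```bash
python3 meas.py
```

```text
t 12.85 lat,along [3.000e-01 3.154e+02] z 73.8 toolx in track [-0.002  1.   ] z [ 0.  0. -1.] F [-0.07  0.06  0.06] w -0.0
caps [[25.8, 181.3], [26.0, 146.0], [-22.0, 145.7]] mid None
```

```bash
python3 - <<'E'
from h import *
im=np.load("pics/top_12.85.npy"); g=cv2.cvtColor(im,cv2.COLOR_RGB2GRAY)
print("top pointer cols 189..213"); 
for v in range(164,188): print(v,*["%3d"%x for x in g[v,188:222]])
sc=cv2.cvtColor(np.load("pics/scene0.npy"),cv2.COLOR_RGB2GRAY)
print("scene cols 240..262")
for v in range(237,262): print(v,*["%3d"%x for x in sc[v,240:263]])
def tri(a,b):
    P=[]
    for n in("top","scene"):
        K,R,t=cal(n); P.append(K@np.c_[R,t])
    X=cv2.triangulatePoints(P[0],P[1],np.array(a,float),np.array(b,float))[:,0]; X=X[:3]/X[3]; return X.round(1),sx(X)
print("finger tip",tri((197.6,182.5),(257.5,242.1)))
E
```

```text
top pointer cols 189..213
164  65  64  65  65  65  65  64  63  65  64  66  67  65  65  68  66  67  67  68  68  69  68  69  67  69  67  70  67  66  67  66  69  68  70
165  64  66  64  63  59  58  58  57  58  61  59  59  61  63  62  65  63  67  66  66  66  67  68  68  70  66  69  67  69  67  69  71  69  68
166  64  64  65  58  73  88  84  74  75  74  72  67  62  65  61  60  58  60  61  63  64  65  67  69  66  68  68  67  68  68  68  71  68  69
167  65  63  62  72 160 221 214 188 189 185 178 158 135 130 118 101  94  85  78  75  74  68  65  65  66  68  69  68  68  69  68  70  69  69
168  65  65  59  71 171 235 239 233 235 234 233 230 228 227 224 219 218 199 175 174 165 122  69  62  67  69  68  69  70  67  69  68  69  69
169  64  65  60  81 196 243 239 237 237 235 234 235 235 234 232 233 234 196 159 204 228 178  84  63  66  70  67  68  69  68  69  67  69  72
170  66  64  59  72 158 200 201 205 208 223 234 237 240 239 238 241 244 202 149 209 226 164  80  64  68  68  69  67  70  69  70  70  69  72
171  65  64  64  64  96 122 128 131 158 220 235 234 228 193 158 158 161 136 121 192 214 146  6
[... 4070 characters left out ...]
104 111 122 135 158 179 173 137  88  58  63  79 100 130 158
256 198 201 197 185 159 128 108 103 104 111 122 135 160 188 194 178 136  83  56  63  81 105 134
257 195 201 202 198 184 154 121 105 104 111 122 135 161 190 202 199 174 123  69  53  65  85 109
258 178 197 202 203 198 177 140 112 105 111 122 135 161 191 203 204 193 157 100  57  51  68  89
259 153 183 198 203 203 191 161 130 113 113 122 136 161 191 203 205 200 178 130  73  45  53  73
260 124 161 190 201 204 200 185 160 134 120 125 136 162 190 202 203 196 180 141  83  44  41  58
261  98 136 174 196 203 205 200 186 163 137 133 145 168 188 193 189 176 158 127  79  42  35  45
finger tip (array([592.6, 208.3,  53.9]), array([ 73.7, 180.3]))
```

```bash
python3 - <<'E'
from h import *
for z in (48,54,60): print(z,"finger",sx(ray("top",(198.3,175.5),z)[0]),sx(ray("top",(198.3,179.5),z)[0]),"fin",sx(ray("top",(200.0,185),z)[0]))
def tri(a,b):
    P=[]
    for n in("top","scene"):
        K,R,t=cal(n); P.append(K@np.c_[R,t])
    X=cv2.triangulatePoints(P[0],P[1],np.array(a,float),np.array(b,float))[:,0]; X=X[:3]/X[3]; return X.round(1),sx(X)
print("finger tip",tri((198.3,180),(257,241.5)))
E
```

```text
48 finger [ 92.  183.3] [ 80.9 182.3] fin [ 65.9 176.3]
54 finger [ 90.3 182.2] [ 79.2 181.2] fin [ 64.3 175.3]
60 finger [ 88.6 181.1] [ 77.5 180.1] fin [ 62.7 174.2]
finger tip (array([595.8, 208.3,  57.9]), array([ 77. , 180.2]))
```

send_rows(offset=[[-0.12,0,0],[-0.1,0,0],[0,0,0],[0,0,0],[0,0,0]], twist=[[0,0,0],[0,0,0],[0,0,0],[0,0,0],[0,0,0]], fingers=[1,1,1,1,1])

```text
time: 13.32
tcp_pos: [516.8, 334.8, 73.8]
eef_rot: [-0.0, 0.7, 0.714, 0.0]
wrist_force: [0.8, 0.7, 0.2]
width: -0.003
gripper_force: 0.0
```

```bash
python3 meas.py
```

```text
t 13.317 lat,along [  0.4 308.2] z 73.8 toolx in track [-0.001  1.   ] z [ 0.  0. -1.] F [0.83 0.66 0.18] w -0.0
caps [[25.7, 184.0], [26.1, 148.4], [-22.3, 147.9]] mid None
```

send_rows(offset=[[0.2,0,0],[0.1,0,0]], twist=[[0,0,0],[0,0,0]], fingers=[1,1])

```text
time: 13.53
tcp_pos: [516.5, 345.0, 73.9]
eef_rot: [-0.0, 0.7, 0.715, 0.0]
wrist_force: [-0.2, 0.7, 0.8]
width: 0.003
gripper_force: 0.0
```

```bash
python3 meas.py;python3 meas.py
```

```text
t 13.533 lat,along [3.000e-01 3.185e+02] z 73.9 toolx in track [-0.002  1.   ] z [ 0.     0.001 -1.   ] F [-0.19  0.67  0.75] w 0.0
caps [[26.2, 148.1]] mid None
t 13.583 lat,along [1.000e-01 3.194e+02] z 73.8 toolx in track [-0.003  1.   ] z [ 0.     0.001 -1.   ] F [ 0.24  1.82 -0.11] w 0.0
caps [[26.2, 148.2]] mid None
```

send_rows(offset=[[0,0,0],[0,0,0]], twist=[[0,0,0],[0,0,0]], fingers=[1,1])

```text
time: 13.8
tcp_pos: [516.5, 344.0, 73.7]
eef_rot: [0.0, 0.7, 0.715, -0.0]
wrist_force: [0.5, -0.2, -0.0]
width: -0.0
gripper_force: 0.0
```

```bash
python3 meas.py;python3 meas.py
```

```text
t 13.8 lat,along [3.000e-01 3.175e+02] z 73.7 toolx in track [-0.002  1.   ] z [ 0. -0. -1.] F [ 0.5  -0.2  -0.04] w -0.0
caps [[26.2, 148.2]] mid None
t 13.85 lat,along [3.000e-01 3.173e+02] z 73.8 toolx in track [-0.002  1.   ] z [-0. -0. -1.] F [-0.56 -0.72 -0.32] w -0.0
caps [[26.2, 148.1]] mid None
```

send_rows(offset=[[0.2,0,-0.5],[0,0,-1],[-0.3,0,-1],[-1,0,-0.9],[-1,0,-0.9]], twist=[[0,0,0],[0,0,0],[0,0,0],[0,0,0],[0,0,0]], fingers=[1,1,1,1,1])

```text
time: 14.32
tcp_pos: [517.5, 281.6, 204.0]
eef_rot: [0.0, 0.698, 0.716, 0.0]
wrist_force: [1.6, -0.3, 1.3]
width: 0.004
gripper_force: 0.0
```

send_rows(offset=[[-1,0,-0.9],[-1,0,-0.9],[-1,0,0],[-1,0,0],[-1,0,0]], twist=[[0,0,0],[0,0,0],[0,0,0],[0,0,0],[0,0,0]], fingers=[1,1,1,1,1])

```text
time: 14.73
tcp_pos: [521.0, 129.4, 257.6]
eef_rot: [0.0, 0.7, 0.714, 0.001]
wrist_force: [0.3, 0.5, 0.4]
width: -0.002
gripper_force: 0.0
```

send_rows(offset=[[0,0,0],[0,0,0],[0,0,0]], twist=[[0,0,0],[0,0,0],[0,0,0]], fingers=[1,1,1])

```text
time: 14.98
tcp_pos: [520.9, 131.5, 256.8]
eef_rot: [-0.0, 0.7, 0.714, 0.0]
wrist_force: [0.2, 0.7, 1.0]
width: 0.0
gripper_force: 0.0
```

```bash
python3 - <<'E'
from h import *
s,R=st(); im=ctrl.capture("wrist"); np.save("pics/w2.npy",im)
np.save("pics/w2s.npy",np.r_[s["tcp_pos"],s["eef_rot"]])
cv2.imwrite("pics/w2.png",cv2.resize(im[:,:,::-1],(800,600),interpolation=cv2.INTER_CUBIC))
E
```

```text
t 14.983 lat,along [  0.5 104.9] z 256.8 toolx in track [-0.001  1.   ] z [ 0.     0.001 -1.   ] F [0.18 0.7  1.03] w 0.0
```

View pics/w2.png

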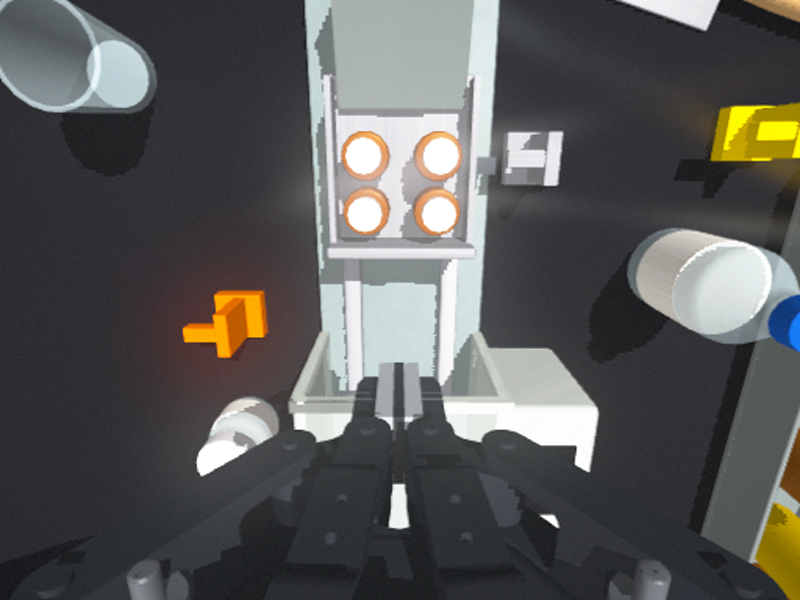

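The wrist view looks straight down at the mark. The fin at (486,166) is a few millimetres behind the pointer finger, whose centre is at about (525,158). The carriage is at rest and slightly short. I'll quantify it.

```bash
python3 - <<'E'
from h import *
im=np.load("pics/w2.npy"); g=cv2.cvtColor(im,cv2.COLOR_RGB2GRAY); a=np.load("pics/w2s.npy")
for v in range(92,122): print(v,*["%3d"%x for x in g[v,304:362:2]])
R=Ro.from_quat([a[4],a[5],a[6],a[3]]).as_matrix(); c=ctrl.calibration("wrist"); K=np.array(c["camera_matrix"]); X=np.array(c["hand_eye"])
def wray(u,v,z):
    d=R@X[:3,:3]@np.linalg.inv(K)@[u,v,1]; C=a[:3]+R@X[:3,3]; return sx(C+d*(z-C[2])/d[2])
for z in(48,55): print(z,"fin",wray(311,106,z),"finger",wray(336,101.3,z))
print("px per mm in s at 50:",1/abs(wray(311,106,50)[1]-wray(311,107,50)[1]), "caps mid",[wray(u/1.5625,v/1.5625,94).tolist() for u,v in((364,156),(438,156),(364,214),(438,214))], "plate back",wray(400/1.5625,258/1.5625,90))
E
```

```text
92 234 231 230 229 229 143 114 112 105 121 150 232 229 230 230 229 144 139 123 121 122 119 119 170 234 230 230 232  69
93 234 230 230 230 228 133 115 113 105 128 156 232 229 230 231 230 144 137 122 122 121 120 118 181 235 232 231 233  66
94 234 231 231 230 228 133 114 112 106 127 162 234 230 231 231 225 142 136 124 121 120 118 119 188 236 234 231 230  56
95 234 231 229 229 228 131 115 108 101 127 170 232 228 231 229 158 158 149 141 140 140 138 125 190 236 235 233 230  58
96 235 231 230 230 226 129 112 107 103 127 140 221 229 230 229 229 228 228 228 229 229 229 178 198 234 237 234 240  57
97 235 229 229 229 225 121 109 107 101 124 131 231 235 236 236 236 236 237 237 238 238 239 236 210 232 236 236 202  58
98 233 231 231 231 224 120 109 103  97 123 131 225 232 232 233 234 234 234 234 235 236 237 188 220 233 233 236 195  55
99 234 227 228 228 222 118 110 104  92 123 127 224 230 231 230 230 231 232 231 232 232 233 235 222 236 232 234 174  54
100 233 189 189 190 180 133 126 102  91 124 125 227 232 231 231 232 233 232 235 233 235 235 235 224 237 234 232 161  55
101 225 155 153 150 149 148 
[... 2013 characters left out ...]
18 178 227 138 137  96  79  73  71  70  75  90  87  85  86  82  83  83  81  79  80  77  92 180 209 210 203 132  55  55
119 169 176 139 140  98  79  77  77  73  72  69  65  63  61  60  56  56  55  52  50  47  46  56  59  59  57  54  52  54
120 181 177 142 139  99  83  80  78  76  73  72  67  65  63  61  61  58  58  55  52  52  49  47  58  58  57  57  57  56
121 227 179 141 140 101  87  84  80  77  76  73  72  68  65  63  62  60  57  55  53  52  52  61  62  61  58  56  56  55
48 fin [ 65.3 176.4] finger [ 93.1 181.5]
55 fin [ 64.  176.5] finger [ 91.2 181.5]
px per mm in s at 50: 0.9090909090909138 caps mid [[-19.4, 182.8], [26.5, 182.8], [-20.2, 147.2], [27.5, 147.2]] plate back [  3.1 117.4]
```

The fin is 4.9 mm short of the finger. I'll mend it with a very slow nudge from behind, using the wrist camera's fin/finger reading as feedback.

```bash
cat > wm.py <<'E'
import sys
from h import *
def read(im,a,show=False):
    """fin and finger centres along the track (mm) from the wrist picture"""
    R=Ro.from_quat([a[4],a[5],a[6],a[3]]).as_matrix(); c=ctrl.calibration("wrist"); K=np.array(c["camera_matrix"]); X=np.array(c["hand_eye"])
    g=cv2.cvtColor(im,cv2.COLOR_RGB2GRAY).astype(np.float32); s=np.arange(150,212,.5); C=a[:3]+R@X[:3,3]; r={}
    for n,lats,z in(("fin",(62,64,66),48),("finger",(84,86,88,90,92),57)):
        v=[]
        for l in lats:
            p=np.array([np.r_[w(l,t),z] for t in s]); q=(K@(X[:3,:3].T@(R.T@(p-C).T))).T if 0 else (K@(X[:3,:3].T@((R.T@(p-a[:3]).T)-X[:3,3:4]))).T
            uv=(q[:,:2]/q[:,2:]).astype(np.float32); v.append(cv2.remap(g,uv[None,:,0],uv[None,:,1],cv2.INTER_LINEAR)[0])
        v=np.median(v,0); d=np.gradient(np.convolve(v,np.ones(5)/5,'same'))
        r[n]=[(float(s[k]),round(float(d[k]),1)) for k in range(5,len(s)-5) if abs(d[k])>3 and abs(d[k])==abs(d[k-4:k+5]).max()]
    return r
if __name__=="__main__":
    if len(sys.argv)>1: print(read(np.load("pics/w2.npy"),np.load("pics/w2s.npy")))
    else:
        s,R=st(); im=ctrl.capture("wrist"); a=np.r_[s["tcp_pos"],s["eef_rot"]]; np.save("pics/wm_%.2f.npy"%s["time"],im); print(read(im,a))
E
python3 wm.py x
```

```text
{'fin': [(156.5, -16.0), (183.0, 14.9)], 'finger': [(164.0, 14.4), (176.5, 18.2), (187.0, -12.6), (189.5, 8.3), (199.0, -26.6)]}
```

send_rows(offset=[[-0.25,0,0.9],[0,0,1],[0,0,1],[0,0,1],[0,0,1]], twist=[[0,0,0],[0,0,0],[0,0,0],[0,0,0],[0,0,0]], fingers=[1,1,1,1,1])

```text
time: 15.45
tcp_pos: [521.0, 125.5, 108.2]
eef_rot: [-0.0, 0.699, 0.716, 0.0]
wrist_force: [0.4, 1.0, -0.1]
width: -0.001
gripper_force: 0.0
```

send_rows(offset=[[0,0,0.8],[0,0,0.6],[0,0,0],[0,0,0]], twist=[[0,0,0],[0,0,0],[0,0,0],[0,0,0]], fingers=[1,1,1,1])

```text
time: 15.78
tcp_pos: [520.5, 124.6, 67.0]
eef_rot: [-0.0, 0.699, 0.715, -0.001]
wrist_force: [0.8, -0.3, 0.8]
width: 0.001
gripper_force: 0.0
```

```bash
python3 wm.py
```

```text
t 15.783 lat,along [ 0. 98.] z 67.0 toolx in track [-0.003  1.   ] z [-0.002 -0.001 -1.   ] F [ 0.78 -0.27  0.82] w 0.0
{'fin': [(171.0, 3.2), (183.5, -3.3)], 'finger': [(164.5, 12.3), (176.5, 17.4), (187.5, -16.1), (196.0, -8.1)]}
```

send_rows(offset=[[0.09,0,0],[0.09,0,0],[0.007,0,0],[0.007,0,0],[0.007,0,0]], twist=[[0,0,0],[0,0,0],[0,0,0],[0,0,0],[0,0,0]], fingers=[1,1,1,1,1])

```text
time: 16.25
tcp_pos: [521.3, 129.9, 68.3]
eef_rot: [0.0, 0.7, 0.715, 0.001]
wrist_force: [0.0, 0.2, -0.0]
width: 0.002
gripper_force: 0.0
```

send_rows(offset=[[0.007,0,0],[0.007,0,0],[0.007,0,0],[0.007,0,0],[0.007,0,0]], twist=[[0,0,0],[0,0,0],[0,0,0],[0,0,0],[0,0,0]], fingers=[1,1,1,1,1])

```text
time: 16.67
tcp_pos: [521.0, 130.6, 67.7]
eef_rot: [-0.0, 0.7, 0.714, -0.0]
wrist_force: [0.2, -0.1, -0.2]
width: -0.003
gripper_force: 0.0
```

```bash
python3 wm.py
```

```text
t 16.667 lat,along [  0.6 104. ] z 67.7 toolx in track [-0.001  1.   ] z [-0.  0. -1.] F [ 0.2  -0.13 -0.15] w -0.0
{'fin': [(158.5, 3.0), (167.5, -3.0), (170.0, 5.2), (182.0, -5.1)], 'finger': [(165.5, 7.9), (176.0, 17.6), (187.5, -16.5), (196.5, -7.5)]}
```

send_rows(offset=[[0.007,0,0],[0.007,0,0],[0.007,0,0],[0.007,0,0],[0.007,0,0]], twist=[[0,0,0],[0,0,0],[0,0,0],[0,0,0],[0,0,0]], fingers=[1,1,1,1,1])

```text
time: 17.13
tcp_pos: [521.0, 131.7, 67.8]
eef_rot: [-0.0, 0.7, 0.715, 0.0]
wrist_force: [-0.4, 0.3, 0.1]
width: -0.001
gripper_force: 0.0
```

```bash
python3 wm.py
```

```text
t 17.133 lat,along [  0.6 105.1] z 67.8 toolx in track [-0.002  1.   ] z [ 0.  0. -1.] F [-0.36  0.35  0.13] w -0.0
{'fin': [(156.0, 3.1), (163.5, 3.2), (171.0, 3.7), (183.5, -5.7)], 'finger': [(165.5, 7.2), (176.0, 17.7), (187.5, -16.6), (197.5, -9.2)]}
```

send_rows(offset=[[0.007,0,0],[0.007,0,0],[0.007,0,0],[0.007,0,0],[0.007,0,0]], twist=[[0,0,0],[0,0,0],[0,0,0],[0,0,0],[0,0,0]], fingers=[1,1,1,1,1])

```text
time: 17.6
tcp_pos: [520.9, 132.8, 67.8]
eef_rot: [-0.0, 0.7, 0.714, 0.0]
wrist_force: [-0.0, 0.2, -0.2]
width: -0.001
gripper_force: 0.0
```

```bash
python3 wm.py
```

```text
t 17.6 lat,along [  0.6 106.2] z 67.8 toolx in track [-0.002  1.   ] z [ 0.  0. -1.] F [-0.01  0.15 -0.2 ] w -0.0
{'fin': [(171.0, 3.4), (184.0, -4.9)], 'finger': [(166.5, 6.8), (176.0, 17.4), (187.5, -17.2), (198.0, -9.8)]}
```

send_rows(offset=[[0.007,0,0],[0.007,0,0],[0.007,0,0],[0.007,0,0],[0.007,0,0]], twist=[[0,0,0],[0,0,0],[0,0,0],[0,0,0],[0,0,0]], fingers=[1,1,1,1,1])

```text
time: 18.07
tcp_pos: [520.9, 133.8, 67.8]
eef_rot: [-0.0, 0.7, 0.715, 0.0]
wrist_force: [-0.8, -0.1, 0.1]
width: 0.004
gripper_force: 0.0
```

```bash
python3 wm.py
```

```text
t 18.067 lat,along [  0.6 107.2] z 67.8 toolx in track [-0.002  1.   ] z [ 0.  0. -1.] F [-0.81 -0.07  0.05] w 0.0
{'fin': [(165.5, 3.3), (172.0, 3.5), (185.0, -4.7)], 'finger': [(166.5, 7.2), (176.0, 17.4), (187.0, -17.4), (198.0, -10.1)]}
```

send_rows(offset=[[0.007,0,0],[0.007,0,0],[0.007,0,0],[0.007,0,0],[0.007,0,0]], twist=[[0,0,0],[0,0,0],[0,0,0],[0,0,0],[0,0,0]], fingers=[1,1,1,1,1])

```text
time: 18.53
tcp_pos: [520.9, 134.9, 67.8]
eef_rot: [-0.0, 0.7, 0.715, 0.0]
wrist_force: [0.4, 0.4, -0.7]
width: 0.004
gripper_force: 0.0
```

```bash
python3 wm.py
```

```text
t 18.533 lat,along [  0.6 108.3] z 67.8 toolx in track [-0.002  1.   ] z [ 0.  0. -1.] F [ 0.44  0.37 -0.72] w 0.0
{'fin': [(167.0, 3.2), (173.5, 3.9), (186.0, -4.3), (192.5, 3.0)], 'finger': [(166.5, 7.5), (176.0, 17.3), (187.5, -17.6), (198.5, -11.0)]}
```

send_rows(offset=[[0.007,0,0],[0.007,0,0],[0.007,0,0],[0.007,0,0],[0.007,0,0]], twist=[[0,0,0],[0,0,0],[0,0,0],[0,0,0],[0,0,0]], fingers=[1,1,1,1,1])

```text
time: 19.0
tcp_pos: [520.9, 135.9, 67.8]
eef_rot: [-0.0, 0.7, 0.715, 0.0]
wrist_force: [0.3, -0.2, -0.5]
width: -0.002
gripper_force: 0.0
```

```bash
python3 wm.py
```

```text
t 19.0 lat,along [  0.6 109.3] z 67.8 toolx in track [-0.002  1.   ] z [ 0.  0. -1.] F [ 0.26 -0.2  -0.48] w -0.0
{'fin': [(158.0, -3.6), (168.0, 3.2), (175.0, 3.8), (187.0, -4.3)], 'finger': [(167.5, 8.4), (176.0, 17.5), (187.5, -18.0), (199.0, -13.2)]}
```

send_rows(offset=[[0,0,0],[-0.1,0,0],[-0.1,0,0],[0,0,0],[0,0,0]], twist=[[0,0,0],[0,0,0],[0,0,0],[0,0,0],[0,0,0]], fingers=[1,1,1,1,1])

```text
time: 19.47
tcp_pos: [521.0, 129.4, 67.8]
eef_rot: [-0.0, 0.7, 0.714, -0.0]
wrist_force: [-0.0, -0.3, 0.0]
width: -0.001
gripper_force: 0.0
```

send_rows(offset=[[0,0,-0.8],[0,0,-1],[0,0,-1],[0,0,-1],[0,0,-1]], twist=[[0,0,0],[0,0,0],[0,0,0],[0,0,0],[0,0,0]], fingers=[1,1,1,1,1])

```text
time: 19.88
tcp_pos: [520.7, 129.7, 213.2]
eef_rot: [-0.0, 0.7, 0.714, -0.0]
wrist_force: [1.1, 0.3, 0.7]
width: -0.001
gripper_force: 0.0
```

send_rows(offset=[[0,0,-0.8],[0,0,-0.5],[0,0,0],[0,0,0],[0,0,0]], twist=[[0,0,0],[0,0,0],[0,0,0],[0,0,0],[0,0,0]], fingers=[1,1,1,1,1])

```text
time: 20.3
tcp_pos: [520.2, 129.8, 249.7]
eef_rot: [-0.0, 0.7, 0.715, -0.001]
wrist_force: [-0.3, -0.6, -1.5]
width: -0.0
gripper_force: 0.0
```

```bash
python3 wm.py; python3 - <<'E'
import numpy as np,cv2,glob,os
f=max(glob.glob('pics/wm_*.npy'),key=os.path.getmtime); g=cv2.cvtColor(np.load(f),cv2.COLOR_RGB2GRAY)
for v in range(88,120): print(v,*["%3d"%x for x in g[v,304:352:3]])
E
python3 meas.py
```

```text
t 20.3 lat,along [-1.000e-01  1.032e+02] z 249.7 toolx in track [-0.002  1.   ] z [-0.002 -0.    -1.   ] F [-0.25 -0.58 -1.49] w -0.0
{'fin': [(156.0, -16.8), (171.5, 16.5), (176.0, -15.9), (188.0, 14.4)], 'finger': [(164.0, 16.2), (176.0, 17.9), (187.0, -11.6), (193.0, 3.8), (199.0, -27.9)]}
88 223 234 229 228 143 105  98 124 223 228 229 229 171 121 119 118
89 225 234 229 228 143 105  99 125 224 228 231 228 143 121 121 118
90 223 234 229 228 144 109 101 128 227 227 231 228 143 120 119 117
91 223 233 229 227 146 108 101 128 228 227 230 228 144 121 119 120
92 226 231 227 225 145 110 100 127 228 228 231 222 144 120 119 117
93 227 222 201 206 146 119 100 127 227 228 230 158 158 143 139 139
94 226 211 153 153 150 149  99 127 199 231 232 232 231 233 232 233
95 226 198 153 150 151 147  98 126 195 234 235 236 236 237 238 238
96 230 196 153 151 149 146  95 126 204 231 232 232 232 234 234 235
97 229 198 155 151 148 146  96 129 198 229 230 229 230 230 232 233
98 228 194 151 150 147 144  92 131 207 231 231 232 232 233 234 235
99 229 194 152 148 147 136  89 127 212 233 233 233 233 235 235 236
10
[... 799 characters left out ...]
19 115 115 114
112 234 152 134 131  75  73  58 130 140 141 139 137 119 115 115 115
113 234 156 133 129  78  74  68 133 141 139 139 137 121 115 117 115
114 235 219 133 129  77  73  70 133 139 140 138 136 116 117 117 116
115 233 221 134 130  69  65  67 137 140 140 137 138 130 121 119 117
116 234 231 135 129  70  65  63 133 132 131 132 130 127 121 145 114
117 233 231 136 129  71  66  67  61  60  55  59  55  53  54  53  51
118 233 229 137 126  71  69  66  61  61  57  55  51  50  51  46  43
119 234 229 138 127  77  71  71  66  63  59  56  53  54  50  49  44
t 20.35 lat,along [ -0.3 103.2] z 249.4 toolx in track [-0.002  1.   ] z [-0.002 -0.001 -1.   ] F [-0.01 -0.25  0.33] w -0.0
caps [] mid None
```

send_rows(offset=[[0,0,0],[0,0,0],[0,0,0],[0,0,0],[0,0,0]], twist=[[0,0,0],[0,0,0],[0,0,0],[0,0,0],[0,0,0]], fingers=[1,1,1,1,1])

```text
time: 20.82
tcp_pos: [521.0, 129.8, 250.6]
eef_rot: [-0.0, 0.7, 0.714, -0.0]
wrist_force: [-0.6, 0.6, -0.4]
width: -0.002
gripper_force: 0.0
```

```bash
python3 wm.py; python3 - <<'E'
import numpy as np,cv2,glob,os
f=sorted(glob.glob('pics/wm_*.npy'),key=os.path.getmtime)[-2:]; a,b=[cv2.cvtColor(np.load(x),cv2.COLOR_RGB2GRAY).astype(int) for x in f]
print(b[91:107,311].tolist(), "mean abs change on carriage",abs(a-b)[50:170,205:315].mean())
E
```

```text
t 20.817 lat,along [  0.6 103.2] z 250.6 toolx in track [-0.002  1.   ] z [-0. -0. -1.] F [-0.56  0.56 -0.36] w -0.0
{'fin': [(156.0, -16.5), (171.5, 15.9), (176.0, -15.0), (188.0, 13.9)], 'finger': [(164.0, 15.9), (176.0, 17.3), (187.0, -11.5), (189.5, 10.0), (199.0, -28.8)]}
[230, 228, 208, 156, 157, 156, 156, 157, 155, 154, 150, 151, 149, 157, 215, 231] mean abs change on carriage 8.959166666666667
```

The fin edges haven't moved (176–188 mm, with the finger at 176–187 mm). The carriage is at rest on the mark and the robot is clear, so I'm handing in.

```bash
python3 -c "
from cell import ctrl
print(ctrl.hand_in())"
```

```text
the job is handed in; nothing more can be done
None
```

Handed in at 20.9 s: the carriage rolled through the tunnel, was braked on its nose and is at rest and released with its fin within about 0.5 mm of the steel pointer; it had stopped 4.9 mm short, so I nudged it on slowly from behind, and I saw no contact with the vials, tunnel, glassware or end stop.

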